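# Stow ramekins and moulds in the bench chiller and latch its folding cover

## Task

Chill the ramekins and moulds for the dessert service: press the red catch paddle right down so that the chiller's cover springs loose, fold the front leaf back flat onto the rear leaf, and only then swing the pair up by the black fold grip to its stop. Stand every white ramekin upright on the floor of the left bay (next to the cooling unit) and every copper dariole mould upright in the right bay, then close the cover in the reverse order - the pair down flat first, then the front leaf unfolded - and press the front leaf home until the catch snaps over it and holds it shut. Never have the rear leaf raised while the front leaf is not folded onto it, and leave the other things on the counter where they are.

Things in the scene. Friction and masses are not known exactly. Their poses are not given: they have to be found in the camera images.
- station: Fixed steel chiller trough, 150 mm deep (x), 356 mm long (y), walls 84 mm high, dark cooling unit (52 mm high) at its left end, two-leaf folding steel cover. Origin on the counter under the fold between the leaves, mid depth; x away from the robot, y left, z up. Closed cover: top at 93 mm, y -168 to +182, leaves 148 mm deep, 8 mm thick. A divider 8 mm thick, 81 mm high at y 0 parts two bays.
- bay_left (a point): Centre of the left bay's floor, at station y +84 mm, 34 mm above the counter, 50 mm below the wall tops; axes as the station's. The bay is 130 mm (x) by 160 mm (y).
- bay_right (a point): Centre of the right bay's floor, at station y -77 mm, 34 mm above the counter, 50 mm below the wall tops; axes as the station's. The bay is 130 mm (x) by 146 mm (y).
- leaf_rear (a joint): Rear (left) leaf's angle: 0 = shut, flat; grows as its fold edge swings up and over to the left about point rear_hinge; 1.66 = its stop, leaning a little past upright. Stiff hinge: stays where it is left; up to about 5 N at the grip moves it. Two straps at station x -66 and +66 carry it over the cooling unit.
- leaf_front (a joint): Front (right) leaf's angle against the rear leaf: 0 = in line, 3.12 = folded over to the left, flat on top of it; turns about point fold_hinge. Stiff: stays where left, 2 N at the bar moves it. When the catch is pressed a sprung kicker pin pops it up to about 0.12 (edge 20 mm) and keeps it there; shutting the last 20 mm takes about 12 N at the bar, until the hook snaps over its striker near 0.
- catch (a joint): Angle of the sprung rocker catch outside the right end wall: 0 = hook upright, over the front leaf's striker; 0.30 = paddle fully pressed, hook clear. Springs back by itself. Full stroke at the paddle is about 26 mm down and takes about 4 N.
- rear_hinge (a point): Point on the rear leaf's hinge axis at mid depth, 224 mm left of the closed cover's fold and 93 mm above the counter; the axis runs along the station's x.
- fold_hinge (a point): Point on the fold axis between the leaves, at mid depth; 93 mm above the counter when the rear leaf is flat. The axis is parallel to the station's x. Rides on the rear leaf.
- rear_grip (a point): Centre of the black round grip, 14 mm thick, 46 mm long, on the fold axis in front of the trough: 102 mm toward -x from fold_hinge, 93 mm up, clear of the front wall all round. It belongs to the rear leaf; lift the rear leaf (front leaf folded on it) here. It runs on an arc of 224 mm about the rear hinge axis.
- front_bar (a point): Centre of the front leaf's black round pull bar, 12 mm thick, 42 mm free between its arms, parallel to station x, 210 mm from the fold axis in the plane of the leaf's top face, at station x -33 mm. 36 mm gap to the leaf's edge, 32 mm to the trough's end wall. Folded over, the bar hangs 41 mm above the cooling unit with free room on both sides.
- catch_pad (a point): Centre of the top face of the red catch paddle, 36 mm (x) by 32 mm (y), 98 mm out from the trough's right end wall, at station x -3 mm, 62 mm above the counter. Press it straight down.
- ramekin_a: White empty porcelain ramekin, 71 mm across the rim, 62 mm across the foot, 44 mm high, 0.16 kg, wall about 7 mm thick, inner floor 10 mm up; can be pinched by the wall or across. Origin at the centre of its underside, z up. May be absent.
- ramekin_b: Another white ramekin, the same. May be absent.
- mould_a: Copper dariole mould (a plain round cup standing on its base, open at the top), 63 mm across the rim, 57 mm across the foot, 42 mm high, wall 2.5 mm, 0.09 kg; grip it across its width. Origin at the centre of its underside, z up. May be absent.
- mould_b: Another copper dariole mould, the same. May be absent.
- timer: White kitchen timer with a red dial, 40 x 60 x 63 mm high, standing on the counter; leave alone. Origin at the centre of its underside.
- salt: Salt shaker, 44 mm across, 90 mm high; leave alone. Origin at the centre of its underside.
- probe: Yellow probe thermometer, 106 x 179 x 18 mm, lying; leave alone. Origin at the centre of its underside.
There are look-alikes about, which are no part of the job. Leave any purple look-alike of the mould_a alone.

How it is judged:
On the way, in this order (a step that is already met when the one before it is completed fails the run):
1. the red catch paddle has been pressed right down (catch over 0.26 of 0.30 rad) (value of joint catch above 0.26 rad).
2. the front leaf is folded back flat onto the rear leaf, which still lies flat (value of joint leaf_front above 2.95 rad and value of joint leaf_rear below 0.12 rad), for 0.2 s.
3. the two leaves together are swung up against the stop (rear leaf over 1.5 rad) (value of joint leaf_rear above 1.5 rad and value of joint leaf_front above 2.7 rad), for 0.2 s.
At the end, for the whole second after the job is handed in: all ramekins present stand upright (within 0.2 rad) and still on the left bay's floor, all moulds present likewise in the right bay (within 10 mm in height); rear leaf flat (under 0.04 rad), front leaf latched flat (under 0.03 rad), catch sprung back (under 0.08 rad) (x of ramekin_a in the frame of bay_left between -0.05 and 0.05 m and y of ramekin_a in the frame of bay_left between -0.055 and 0.055 m and z of ramekin_a in the frame of bay_left between -0.01 and 0.01 m and angle between each of ramekin_a, ramekin_b, mould_a, mould_b's own z axis and vertical below 0.2 rad and linear speed of each of ramekin_a, ramekin_b, mould_a, mould_b below 0.03 m/s and x of ramekin_b in the frame of bay_left between -0.05 and 0.05 m and y of ramekin_b in the frame of bay_left between -0.055 and 0.055 m and z of ramekin_b in the frame of bay_left between -0.01 and 0.01 m and x of mould_a in the frame of bay_right between -0.05 and 0.05 m and y of mould_a in the frame of bay_right between -0.055 and 0.055 m and z of mould_a in the frame of bay_right between -0.01 and 0.01 m and x of mould_b in the frame of bay_right between -0.05 and 0.05 m and y of mould_b in the frame of bay_right between -0.055 and 0.055 m and z of mould_b in the frame of bay_right between -0.01 and 0.01 m and value of joint leaf_rear below 0.04 rad and value of joint leaf_front below 0.03 rad and value of joint catch below 0.08 rad); the robot touches nothing.
It fails at once if the rear leaf is raised (over 0.3 rad) while the front leaf is not folded onto it (under 2.3 rad) (value of joint leaf_rear above 0.3 rad and value of joint leaf_front below 2.3 rad).
It fails at once if another thing on the counter is moved by more than 5 cm (distance of any of timer, salt, probe from where it was at the start of the episode above 0.05 m).
Of ramekin_a, ramekin_b only 1 to 2 are there at a start; the rules pass over those that are not, and their reading is None.
Of mould_a, mould_b only 1 to 2 are there at a start; the rules pass over those that are not, and their reading is None.
At some moment in a run one of ramekin_a, ramekin_b, mould_a, mould_b may be knocked a few centimetres aside while the robot is not near it.
It also fails if it takes over 210 s, if anything falls off the work surface, if the arm or the gripper's body presses on something with over 40 N, if the wrist force passes 120 N, or if a joint passes its speed limit or range.

## Robot

A 6-joint arm with a two-finger parallel gripper is mounted at the origin on a cart in front of the work surface, level with it; the furniture and walls round the work are solid. World frame = base frame: x ahead of the robot, y to its left, z up, the work surface at z = 0. Lengths are in m, angles in rad, forces in N, time in s.
With the tool pointing down it reaches from about 0.375 to 0.925 m from the base axis. Payload 5.7 kg.
Tool frame: the origin (TCP) lies on the centre line of the jaws, within the pads' length; the fingertips stand 19 mm ahead of it and the grasp point (between the pads) is the TCP; z points along the fingers, y is the line along which they close (so a half turn about z gives the same grasp; the last joint's range is limited). The gripper opens to 85 mm and grips with 20 to 120 N. Pads are 22 mm wide; open, the fingers measure 114 mm over their backs; the gripper's body (76 mm by 85 mm) begins 54 mm behind the grasp point. The pads swing forward as they close: fully open they stand 13 mm farther back than shut.
Start: joints at [-1.257, 0.359, 1.51, -0, 1.272, -0.115], TCP at [0.249, -0.546, 0.225] pointing down, gripper open.
Joint ranges: [-2.97, 2.97], [-1.01, 2.36], [0.21, 2.38], [-0.96, 4.11], [0.2, 2.71], [-2.98, 2.98]. Speed limits (rad/s): [2.39, 2.39, 3.14, 3.14, 3.14, 3.14].

## Interface

Orientations are given as a unit quaternion [w, x, y, z].
In Python, from workcell import status, optics, ticket gives the robot as it stands.
- The arm moves only by the tool move_arm, never from a script. Its argument "series" is one flat list of numbers, 4 for each row, row after row: the shift along the tool's x, y, z in m, then the turn about the tool's z in degrees. In form: [x, y, z, yaw, x, y, z, yaw, ...]. A call has 1 to 12 rows; each row shifts and turns the commanded pose from where the row before left it, along the tool's axes as they then stand; what a row does not reach is not made up. A row lasts 1/8 s, in which the tool goes at most 62.5 mm and 10.7 degrees, less where a joint would pass 70% of its speed; a pose out of reach is approached as far as the arm can. A call is refused whole if a number of a shift passes 0.0625 or a number of a turn 10.7, either way. A call with a gripper value outside its range is refused whole. "fingers" is the opening in per cent of the stroke, from 0 (shut) to 100 (fully open), set as the call begins (left out, the last holds). The fingers move at their own pace and stop on an object; "grip_force" is the grip in N (left out, the last holds). Time passes only in rows, so rows that do not move let the fingers close. It gives the time, the measured TCP pose, the force, the opening and the grip force at its end, in the units of the state.
- status.sense(): the state, without advancing time (a new reading comes with each control period).
- optics.camera(name): name is "scene" or "side" or "wrist"; returns the picture (400x640x3 uint8, red, green, blue); there is no depth.
- optics.get_calibration(name): a dict with "fx", "fy", "cx", "cy" (pixels), "world_to_cam" (4x4, takes a point from world to camera coordinates); the wrist camera has in their place "tool_from_camera" (4x4, takes a point from camera to tool coordinates, whose origin is the TCP and whose axes are the flange's). Camera axes: x right, y up, looking along -z (the intrinsics and any distortion apply to the point x, -y, -z); pixel columns grow to the right and rows downward; lengths in m; the calibration is good to about 2 mm. A picture is of the moment at which its call begins: read the wrist's pose just before it. get_calibration takes no time and is no camera call.
- ticket.hand_in(): hands the job in; it is judged then, once.
The state is a dict: "t": time; "q": joint angles; "qvel": joint speeds; "tau": joint torques, N m; "ee_pos": TCP position; "orientation": TCP orientation; "ft_force": force on the tool from outside, world axes, zero at the start; "torque": the same for the moment, N m; "grip_width": finger opening in m; "gripper_force": force on a finger pad.
Only numpy, scipy, OpenCV 4.12 (cv2) and the standard library are available. Lean on these libraries where they do the work, as an engineer would, in place of code of your own. Each camera call takes 0.05 s, during which the arm holds its last target. There are 200 camera calls.

## Working session

There is one attempt and no reset: what is moved stays moved. The work goes in short steps, Python scripts to look and compute and a tool call to move; the robot and the scene stay as the last step left them, time stands still between calls to the robot, and variables do not carry over. Pictures are saved under pics/ and viewed, at most 14 in all, crops included, and the job is handed in when it is done.

Besides the shell and the picture viewer there is one more tool, called after "Request:" by a JSON object that holds its "api" and its "payload", one argument or row to a line. move_arm: Moves the arm, as the interface text tells. Its arguments: {"type":"object","properties":{"series":{"type":"array"},"fingers":{"type":"number"},"grip_force":{"type":"number"}},"required":["series"]}

```bash
ls; mkdir -p pics
cat > h.py <<'E'
import numpy as np,cv2
from workcell import status,optics,ticket
from scipy.spatial.transform import Rotation as R
def snap(n,f,crop=None,s=1):
    im=optics.camera(n)[:,:,::-1].copy()
    cv2.imwrite('pics/full_'+f,im)
    if crop: im=im[crop[1]:crop[3],crop[0]:crop[2]]
    if s!=1: im=cv2.resize(im,None,fx=s,fy=s,interpolation=cv2.INTER_CUBIC)
    cv2.imwrite('pics/'+f,im)
def cam(n):
    c=optics.get_calibration(n)
    if 'world_to_cam' in c: T=np.linalg.inv(np.array(c['world_to_cam']))
    else:
        s=status.sense();w,x,y,z=s['orientation'];M=np.eye(4);M[:3,:3]=R.from_quat([x,y,z,w]).as_matrix();M[:3,3]=s['ee_pos'];T=M@np.array(c['tool_from_camera'])
    return c,T
def ray(n,u,v,z,ct=None):
    c,T=ct or cam(n)
    d=T[:3,:3]@np.array([(u-c['cx'])/c['fx'],-(v-c['cy'])/c['fy'],-1]);o=T[:3,3]
    return o+d*(z-o[2])/d[2]
def proj(n,p,ct=None):
    c,T=ct or cam(n);q=np.linalg.inv(T)@np.append(p,1)
    return [c['cx']+c['fx']*q[0]/-q[2],c['cy']-c['fy']*q[1]/-q[2]]
def st():
    s=status.sense();return {k:np.round(s[k],4).tolist() for k in ['t','ee_pos','orientation','ft_force','grip_width','q']}
E
python3 - <<'E'
from h import *
for n in['scene','side']:
    snap(n,n+'0.png');c,T=cam(n);print({k:v for k,v in c.items() if k!='world_to_cam'},T.round(3).tolist())
print(optics.get_calibration('wrist'));print(st())
a=cv2.imread('pics/scene0.png');b=cv2.imread('pics/side0.png')
E
```

```text
pics
{'fx': 409.7005898138807, 'fy': 409.7005898138807, 'cx': 318.7282466252288, 'cy': 197.84080094383256} [[0.549, 0.415, -0.726, -0.443], [-0.836, 0.256, -0.486, -0.609], [-0.015, 0.873, 0.487, 0.712], [0.0, 0.0, 0.0, 1.0]]
{'fx': 439.99862164156855, 'fy': 439.99862164156855, 'cx': 323.8010863491231, 'cy': 192.84315809761713} [[-0.999, 0.028, -0.036, 0.416], [-0.045, -0.625, 0.78, 1.056], [-0.001, 0.781, 0.625, 0.918], [0.0, 0.0, 0.0, 1.0]]
{'fx': 308.5754080602335, 'fy': 308.5754080602335, 'cx': 319.8252119592099, 'cy': 202.72123223709505, 'tool_from_camera': array([[ 2.68593851e-04,  9.55219892e-01,  2.95896750e-01,
         7.51555099e-02],
       [ 9.99998570e-01, -7.50705970e-04,  1.51571725e-03,
        -1.19681636e-03],
       [ 1.66997473e-03,  2.95895919e-01, -9.55218727e-01,
        -1.49292950e-01],
       [ 0.00000000e+00,  0.00000000e+00,  0.00000000e+00,
         1.00000000e+00]])}
{'t': 0.1, 'ee_pos': [0.2493, -0.5451, 0.2245], 'orientation': [-0.0008, 0.9771, 0.2128, -0.0001], 'ft_force': [0.1713, 0.0116, -0.2138], 'grip_width': 0.0853, 'q': [-1.2571, 0.3594, 1.5113, 0.0, 1.2725, -0.1151]}
```

View pics/scene0.png

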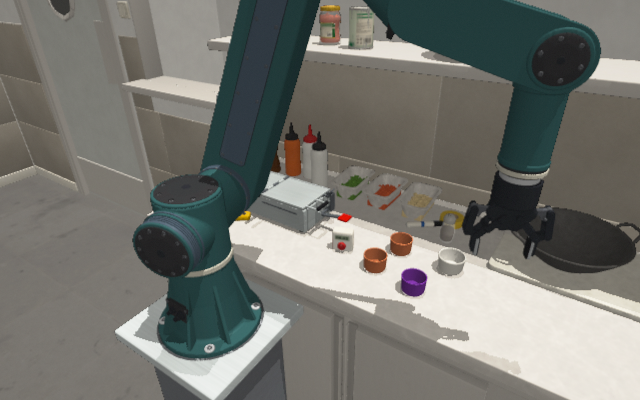

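View pics/side0.png

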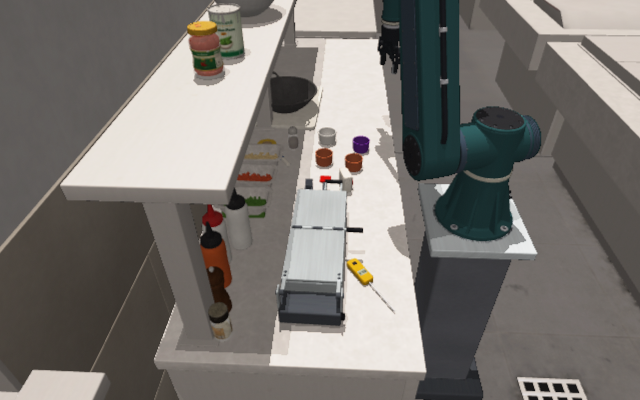

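The side view shows the cover (fold near (320,229), grip (355,230)), one white ramekin at (327,137), two copper moulds at (324,157) and (354,162), and the purple look-alike at (361,144). The timer is at (345,180), near the paddle at (325,180). I'll enlarge both views.

Run:
```python
import cv2
a=cv2.imread('pics/full_side0.png')[115:335,260:410];b=cv2.imread('pics/full_scene0.png')[165:305,225:475]
cv2.imwrite('pics/s1.png',cv2.resize(a,None,fx=2.7,fy=2.7,interpolation=2));cv2.imwrite('pics/c1.png',cv2.resize(b,None,fx=3.2,fy=3.2,interpolation=2))
```

```text
(no output)
```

View pics/s1.png

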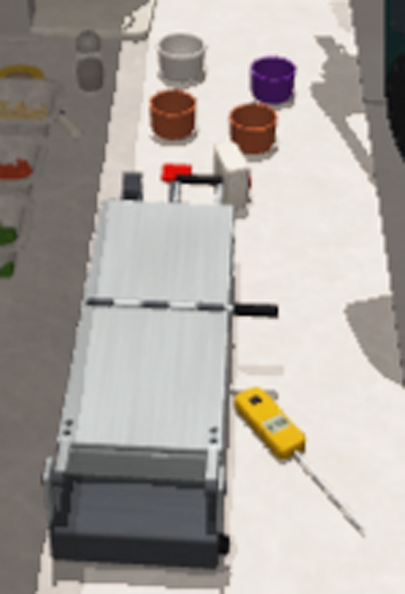

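View pics/c1.png

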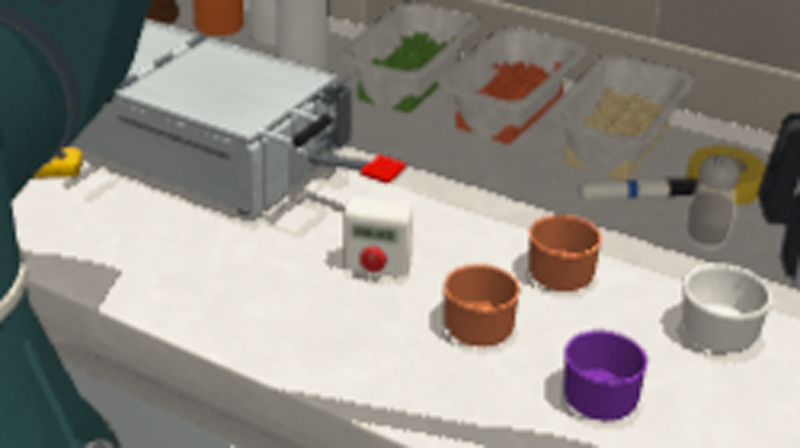

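Run:
```python
from h import *
S=cam('side');C=cam('scene')
def s(x,y,z): return ray('side',260+x/2.7,115+y/2.7,z,S)[:2].round(4)
def c(x,y,z): return ray('scene',225+x/3.2,165+y/3.2,z,C)[:2].round(4)
for n,z,a,b in [('rame',.044,(182,50),(725,293)),('mouldfar',.042,(172,104),(564,236)),('mouldnear',.042,(253,118),(481,288)),('purple',.042,(273,72),(605,358)),('paddle',.062,(176,172),(383,168)),('timer top',.063,(232,160),(377,211))]:
    print(n,s(*a,z),c(*b,z))
for n,z,a in [('frR',.093,(108,202)),('frL',.093,(232,206)),('foldR',.093,(87,301)),('foldL',.093,(231,308)),('grip',.093,(257,310)),('rearL',.093,(221,448)),('rearR',.093,(66,443)),('bar',.093,(200,180))]: print(n,s(*a,z))
for n,z,a in [('near right top corner',.093,(240,137)),('far right',.093,(338,76)),('near fold',.093,(119,92)),('bar',.093,(313,129)),('bar',.093,(313,129))]: print(n,c(*a,z))
```

```text
rame [ 0.4686 -0.3958] [ 0.4698 -0.4162]
mouldfar [ 0.4766 -0.2608] [ 0.4784 -0.2704]
mouldnear [ 0.3695 -0.2325] [ 0.3716 -0.2422]
purple [ 0.3411 -0.3463] [ 0.3424 -0.3631]
paddle [ 0.4638 -0.0841] [ 0.4643 -0.0934]
timer top [ 0.3968 -0.11  ] [ 0.3979 -0.1259]
frR [0.5357 0.0165]
frL [0.397  0.0176]
foldR [0.5429 0.1789]
foldL [0.397  0.1827]
grip [0.3709 0.1845]
rearL [0.4047 0.3636]
rearR [0.5429 0.364 ]
bar [ 0.4339 -0.0287]
near right top corner [0.398 0.022]
far right [0.5486 0.0084]
near fold [0.4061 0.1751]
bar [ 0.4462 -0.0277]
bar [ 0.4462 -0.0277]
```

Request:
{"api": "move_arm", "payload": {
  "series": [0,0,-0.03,8.6,0,0,-0.03,8.6,0,0,-0.03,8.5,0.018,-0.05,0,0,0.018,-0.05,0,0,0.018,-0.05,0,0,0.018,-0.05,0,0,0.018,-0.05,0,0,0.018,-0.05,0,0,0.018,-0.05,0,0,0.018,-0.05,0,0,0.018,-0.05,0,0],
  "fingers": 0,
  "grip_force": 40
}}

```text
t: 1.6
ee_pos: [0.4204, -0.0972, 0.3152]
orientation: [-0.0, 1.0, -0.01, -0.0]
ft_force: [0.7, 0.5, 0.6]
grip_width: -0.0
gripper_force: 0.0
```

Run:
```python
from h import *
print(st());snap('wrist','w1.png',None,1.25)
```

```text
{'t': 1.6, 'ee_pos': [0.4204, -0.0972, 0.3152], 'orientation': [-0.0, 1.0, -0.01, -0.0], 'ft_force': [0.6599, 0.5058, 0.5922], 'grip_width': -0.0, 'q': [-0.3877, 0.0285, 1.7111, 0.0001, 1.402, 1.2031]}
```

View pics/w1.png

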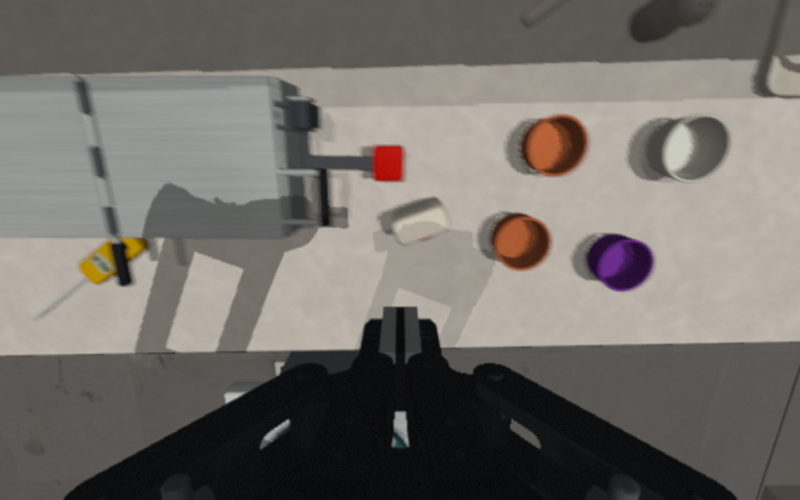

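The wrist view shows the paddle at (389,163), bar centre (325,198), grip (122,264), fold ends (82,78) and (110,237), ramekin rim (695,148), and mould rims (555,145) and (522,242).

Run:
```python
from h import *
W=cam('wrist')
for n,u,v,z in [('paddle',389,163,.062),('bar',325,198,.093),('bar1',325,172,.093),('bar2',326,224,.093),('grip',122,264,.1),('grip end',125,283,.098),('foldfar',82,78,.093),('foldnear',110,237,.093),('edgefar',271,77,.093),('edgenear',282,237,.093),('rame',695,148,.044),('mfar',555,145,.042),('mnear',522,242,.042),('purple',620,262,.042),('timerL',383,222,.063),('timerR',443,203,.063)]:
    print(n,ray('wrist',u/1.25,v/1.25,z,W)[:2].round(4))
```

```text
paddle [ 0.4685 -0.0784]
bar [ 0.4387 -0.0168]
bar1 [ 0.4633 -0.0186]
bar2 [ 0.413  -0.0158]
grip [0.3767 0.1906]
grip end [0.3555 0.1938]
foldfar [0.5488 0.1915]
foldnear [0.403  0.2015]
edgefar [0.5466 0.0231]
edgenear [0.4004 0.0291]
rame [ 0.4774 -0.3986]
mfar [ 0.4828 -0.2528]
mnear [ 0.3773 -0.2263]
purple [ 0.3517 -0.3405]
timerL [ 0.4075 -0.0705]
timerR [ 0.4268 -0.1339]
```

Request:
{"api": "move_arm", "payload": {
  "series": [0.015,-0.004,0.04,0,0.015,-0.003,0.05,0,0.0145,-0.003,0.05,0,0,0,0.045,0,0,0,0,0]
}}

```text
t: 2.28
ee_pos: [0.4617, -0.0888, 0.1275]
orientation: [-0.001, 1.0, -0.01, -0.004]
ft_force: [-0.9, 0.6, 0.3]
grip_width: 0.0001
gripper_force: 0.0
```

Run:
```python
from h import *
print(st());snap('wrist','w2.png');snap('side','s2.png',(260,110,410,270),4);snap('scene','c2.png',(280,180,400,280),4)
a=cv2.imread('pics/full_w2.png')[0:260,140:500];b=cv2.imread('pics/full_s2.png')[115:255,270:390];c=cv2.imread('pics/full_c2.png')[170:270,290:390]
r=lambda i,h:cv2.resize(i,(int(i.shape[1]*h/i.shape[0]),h),interpolation=2)
b=r(b,340);c=r(c,340);t=np.hstack([b,c]);a=r(a,250)
o=np.zeros((590,max(t.shape[1],a.shape[1]),3),np.uint8);o[:340,:t.shape[1]]=t;o[340:,:a.shape[1]]=a;cv2.imwrite('pics/m2.png',o);print(o.shape)
for n in('side','scene'): print(n,proj(n,np.array(status.sense()['ee_pos'])+[0,0,-.019]))
```

```text
{'t': 2.275, 'ee_pos': [0.4617, -0.0888, 0.1275], 'orientation': [-0.0014, 0.9999, -0.0098, -0.004], 'ft_force': [-0.9179, 0.6386, 0.3134], 'grip_width': 0.0001, 'q': [-0.3371, 0.3014, 1.8916, 0.0001, 0.957, 1.2533]}
(590, 631, 3)
side [np.float64(324.5945755791656), np.float64(164.72944145191906)]
scene [np.float64(344.3165928349474), np.float64(202.2666781674431)]
```

View pics/m2.png

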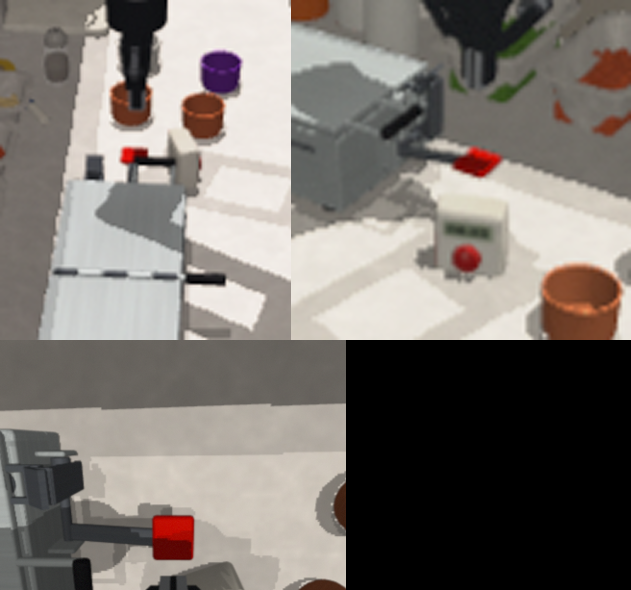

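Request:
{"api": "move_arm", "payload": {
  "series": [0.006,0,0.02,0,0,0,0.02,0,0,0,0.005,0,0,0,0.005,0,0,0,0.005,0,0,0,0,0,0,0,0,0]
}}

```text
t: 3.3
ee_pos: [0.4712, -0.09, 0.0755]
orientation: [0.0, 1.0, -0.01, 0.0]
ft_force: [1.0, -0.4, 0.5]
grip_width: 0.0004
gripper_force: 0.0
```

Request:
{"api": "move_arm", "payload": {
  "series": [0,0,0.005,0,0,0,0.005,0,0,0,0,0,0,0,0,0]
}}

```text
t: 3.8
ee_pos: [0.4709, -0.0899, 0.0652]
orientation: [-0.0, 1.0, -0.01, -0.0]
ft_force: [-0.2, -0.4, -0.4]
grip_width: 0.0002
gripper_force: 0.0
```

Run:
```python
from h import *
print(st());snap('wrist','w3.png');snap('side','s3.png');snap('scene','c3.png')
a=cv2.imread('pics/full_w3.png')[0:300,140:500];b=cv2.imread('pics/full_s3.png')[135:235,280:380];c=cv2.imread('pics/full_c3.png')[170:260,300:390]
r=lambda i,h:cv2.resize(i,(int(i.shape[1]*h/i.shape[0]),h),interpolation=2)
cv2.imwrite('pics/m3.png',np.vstack([np.hstack([r(b,350),r(c,350)]),np.hstack([r(a,250),np.zeros((250,400,3),np.uint8)])]))
```

```text
{'t': 3.8, 'ee_pos': [0.4709, -0.0899, 0.0652], 'orientation': [-0.0001, 1.0, -0.0099, -0.0002], 'ft_force': [-0.2448, -0.3927, -0.3762], 'grip_width': 0.0002, 'q': [-0.3329, 0.4089, 1.936, 0.0001, 0.7971, 1.2576]}
```

View pics/m3.png

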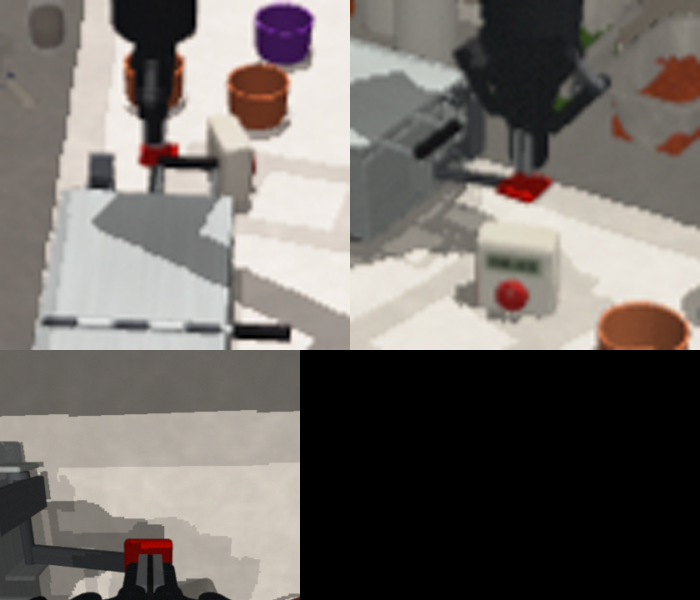

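Request:
{"api": "move_arm", "payload": {
  "series": [0,0,0.006,0,0,0,0.006,0,0,0,0.004,0,0,0,0,0,0,0,0,0]
}}

```text
t: 4.58
ee_pos: [0.4707, -0.0896, 0.0491]
orientation: [-0.0, 1.0, -0.01, -0.0]
ft_force: [0.7, 0.3, 0.3]
grip_width: -0.0001
gripper_force: 0.1
```

Run:
```python
from h import *
print(st());snap('side','s4.png');snap('scene','c4.png')
b=cv2.imread('pics/full_s4.png')[150:220,290:360];c=cv2.imread('pics/full_c4.png')[190:250,315:375]
r=lambda i,h:cv2.resize(i,(int(i.shape[1]*h/i.shape[0]),h),interpolation=2)
cv2.imwrite('pics/m4.png',np.hstack([r(b,390),r(c,390)]))
```

```text
{'t': 4.575, 'ee_pos': [0.4707, -0.0896, 0.0491], 'orientation': [-0.0004, 0.9999, -0.01, -0.0003], 'ft_force': [0.7327, 0.2959, 0.2883], 'grip_width': -0.0001, 'q': [-0.3328, 0.4368, 1.9485, 0.0007, 0.7572, 1.2576]}
```

View pics/m4.png

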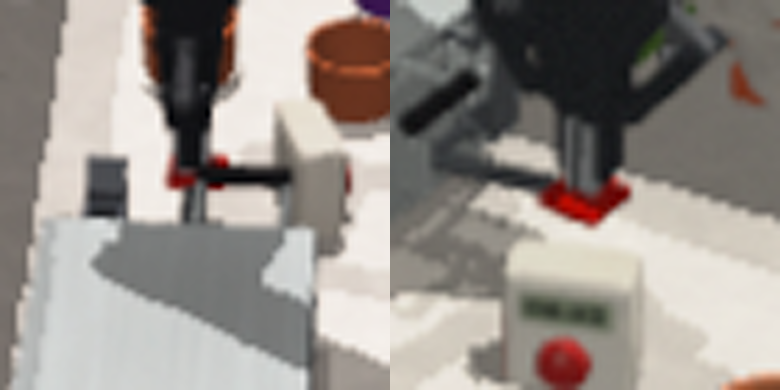

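Request:
{"api": "move_arm", "payload": {
  "series": [0,0,0.004,0,0,0,0.004,0,0,0,0,0,0,0,0,0]
}}

```text
t: 5.18
ee_pos: [0.4709, -0.09, 0.0413]
orientation: [0.0, 1.0, -0.01, -0.0]
ft_force: [-1.8, -2.3, 3.3]
grip_width: -0.0002
gripper_force: 1.4
```

Request:
{"api": "move_arm", "payload": {
  "series": [0,0,0.003,0,0,0,0.003,0,0,0,0,0,0,0,0,0]
}}

```text
t: 5.68
ee_pos: [0.471, -0.09, 0.0353]
orientation: [0.0, 1.0, -0.01, -0.0]
ft_force: [-1.4, -4.4, 2.0]
grip_width: 0.0
gripper_force: 1.8
```

Request:
{"api": "move_arm", "payload": {
  "series": [0,0,0.003,0,0,0,0.003,0,0,0,0,0,0,0,0,0]
}}

```text
t: 6.18
ee_pos: [0.4713, -0.0904, 0.0304]
orientation: [0.0, 1.0, -0.01, 0.0]
ft_force: [-5.1, -6.7, 18.5]
grip_width: 0.0002
gripper_force: 6.4
```

Run:
```python
from h import *
print(st());snap('side','s5.png');snap('scene','c5.png')
b=cv2.imread('pics/full_s5.png')[150:240,280:370];c=cv2.imread('pics/full_c5.png')[180:250,305:375]
r=lambda i,h:cv2.resize(i,(int(i.shape[1]*h/i.shape[0]),h),interpolation=2)
cv2.imwrite('pics/m5.png',np.hstack([r(b,390),r(c,390)]))
```

```text
{'t': 6.175, 'ee_pos': [0.4713, -0.0904, 0.0304], 'orientation': [0.0003, 1.0, -0.0096, 0.0004], 'ft_force': [-5.1328, -6.6956, 18.4956], 'grip_width': 0.0002, 'q': [-0.3333, 0.4707, 1.9613, -0.0006, 0.7086, 1.2571]}
```

View pics/m5.png

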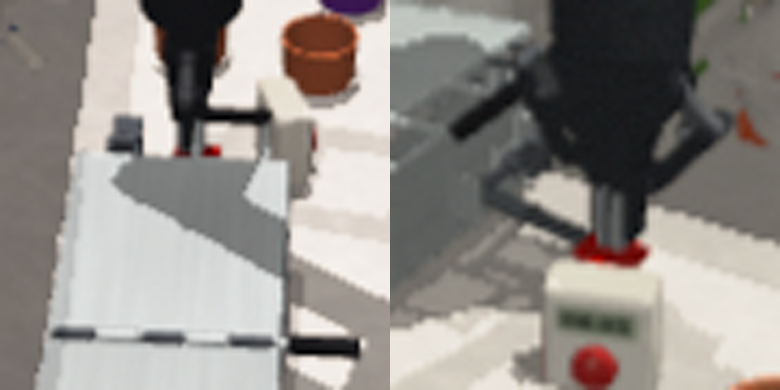

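Request:
{"api": "move_arm", "payload": {
  "series": [0,0,-0.01,0,0,0,-0.02,0,0,0,-0.05,0,0,0,-0.06,0,-0.016,-0.032,-0.06,0,-0.016,-0.031,0,0,0,0,0,0,0,0,0,0,0,0,0,0],
  "fingers": 38
}}

```text
t: 7.4
ee_pos: [0.4421, -0.0301, 0.2224]
orientation: [-0.0, 1.0, -0.01, -0.0]
ft_force: [-0.1, 0.0, 0.3]
grip_width: 0.0324
gripper_force: 0.0
```

Run:
```python
from h import *
print(st());snap('wrist','w6.png');snap('scene','c6.png');snap('side','s6.png')
b=cv2.imread('pics/full_w6.png')[0:340];c=cv2.imread('pics/full_c6.png')[160:270,240:400];d=cv2.imread('pics/full_s6.png')[140:250,250:410]
r=lambda i,h:cv2.resize(i,(int(i.shape[1]*h/i.shape[0]),h),interpolation=2)
b=r(b,340);t=np.hstack([r(c,220),r(d,220)]);t=np.hstack([t,np.zeros((220,640-t.shape[1],3),np.uint8)])if t.shape[1]<640 else t[:,:640]
cv2.imwrite('pics/m6.png',np.vstack([b,t]))
```

```text
{'t': 7.4, 'ee_pos': [0.4421, -0.0301, 0.2224], 'orientation': [-0.0002, 0.9999, -0.0102, -0.0004], 'ft_force': [-0.1073, 0.0498, 0.2879], 'grip_width': 0.0324, 'q': [-0.2243, 0.1338, 1.8337, 0.0002, 1.175, 1.3667]}
```

View pics/m6.png

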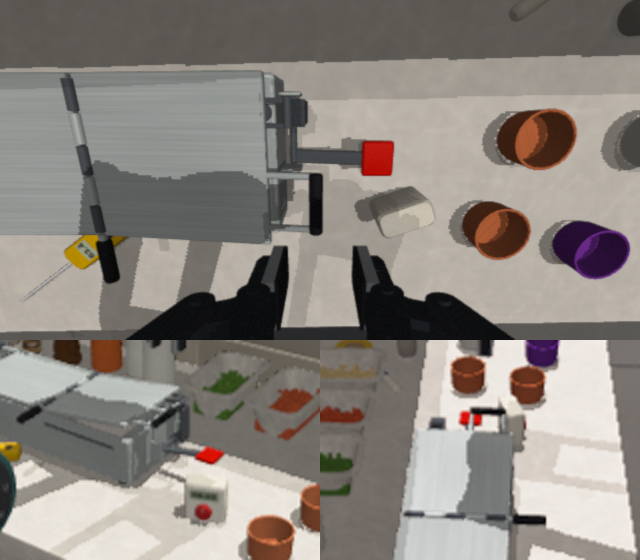

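Cover popped. Wrist: bar centre (316,204), grip (107,258), paddle (377,158), mould rims far (543,138) and near (502,231).

Run:
```python
from h import *
W=cam('wrist')
for n,u,v,z in [('bar',316,204,.118),('b1',315.5,174,.118),('b2',316,235,.118),('grip',107,258,.098),('gripinner',102,238,.098),('gripend',111,280,.098),('foldfar',68,73,.095),('foldnear',101,240,.095),('paddle',377,158,.062),('mfar',543,138,.042),('mnear',502,231,.042),('purple',596,250,.042)]:
    print(n,ray('wrist',u,v,z,W)[:2].round(4))
```

```text
bar [ 0.4367 -0.0255]
b1 [ 0.4631 -0.0257]
b2 [ 0.4078 -0.0248]
grip [0.3787 0.1822]
gripinner [0.4001 0.1822]
gripend [0.3541 0.1837]
foldfar [0.5478 0.1785]
foldnear [0.3967 0.186 ]
paddle [ 0.4663 -0.0868]
mfar [ 0.4806 -0.2638]
mnear [ 0.3759 -0.2371]
purple [ 0.3497 -0.351 ]
```

Request:
{"api": "move_arm", "payload": {
  "series": [-0.005,-0.0047,0.03,0,0,0,0.04,0,0,0,0.03,0,0,0,0.015,0,0,0,0.007,0,0,0,0,0,0,0,0,0]
}}

```text
t: 8.43
ee_pos: [0.4376, -0.0251, 0.1016]
orientation: [0.0, 1.0, -0.01, 0.001]
ft_force: [-0.4, -1.0, 0.8]
grip_width: 0.0324
gripper_force: 0.0
```

Request:
{"api": "move_arm", "payload": {
  "series": [0,0,0,0,0,0,0,0,0,0,0,0,0,0,0,0,0,0,0,0],
  "fingers": 0,
  "grip_force": 30
}}

```text
t: 9.05
ee_pos: [0.4376, -0.0261, 0.1017]
orientation: [0.001, 1.0, -0.009, 0.001]
ft_force: [-1.3, -6.2, 1.9]
grip_width: 0.0107
gripper_force: 29.6
```

Run:
```python
from h import *
print(st());snap('wrist','w7.png');snap('scene','c7.png');snap('side','s7.png')
b=cv2.imread('pics/full_w7.png')[100:340,150:490];c=cv2.imread('pics/full_c7.png')[160:250,280:380];d=cv2.imread('pics/full_s7.png')[140:230,290:390]
r=lambda i,h:cv2.resize(i,(int(i.shape[1]*h/i.shape[0]),h),interpolation=2)
cv2.imwrite('pics/m7.png',np.hstack([r(x,250) for x in(b,c,d)])[:,:800])
```

```text
{'t': 9.05, 'ee_pos': [0.4376, -0.0261, 0.1017], 'orientation': [0.0011, 1.0, -0.0095, 0.0007], 'ft_force': [-1.2538, -6.2367, 1.9411], 'grip_width': 0.0107, 'q': [-0.2159, 0.2991, 1.991, -0.0024, 0.8496, 1.3754]}
```

View pics/m7.png

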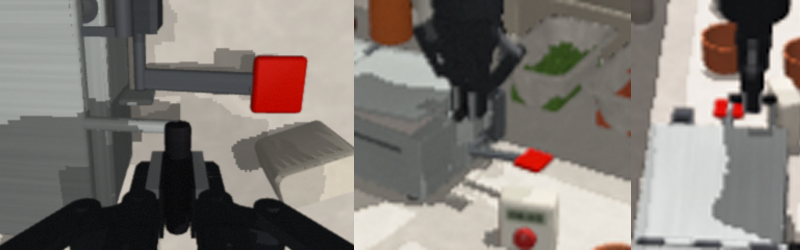

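Run:
```python
import numpy as np
th=np.linspace(.12,3.12,31);y=-.21*np.cos(th);z=.21*np.sin(th)
for k in range(3):
    print([v for i in range(10*k,10*k+10) for v in (0,round(-(y[i+1]-y[i]),4),round(-(z[i+1]-z[i]),4),0)])
```

```text
[0, np.float64(-0.0036), np.float64(-0.0207), 0, 0, np.float64(-0.0056), np.float64(-0.0202), 0, 0, np.float64(-0.0076), np.float64(-0.0196), 0, 0, np.float64(-0.0095), np.float64(-0.0187), 0, 0, np.float64(-0.0113), np.float64(-0.0177), 0, 0, np.float64(-0.013), np.float64(-0.0165), 0, 0, np.float64(-0.0146), np.float64(-0.0151), 0, 0, np.float64(-0.016), np.float64(-0.0135), 0, 0, np.float64(-0.0173), np.float64(-0.0119), 0, 0, np.float64(-0.0184), np.float64(-0.0101), 0]
[0, np.float64(-0.0193), np.float64(-0.0082), 0, 0, np.float64(-0.02), np.float64(-0.0062), 0, 0, np.float64(-0.0206), np.float64(-0.0042), 0, 0, np.float64(-0.0209), np.float64(-0.0021), 0, 0, np.float64(-0.021), np.float64(-0.0), 0, 0, np.float64(-0.0209), np.float64(0.0021), 0, 0, np.float64(-0.0206), np.float64(0.0042), 0, 0, np.float64(-0.0201), np.float64(0.0062), 0, 0, np.float64(-0.0193), np.float64(0.0082), 0, 0, np.float64(-0.0184), np.float64(0.01), 0]
[0, np.float64(-0.0173), np.float64(0.0118), 0, 0, np.float64(-0.0161), np.float64(0.0135), 0, 0, np.float64(-0.0146), np.float64(0.015), 0, 0, np.float64(-0.0131), np.float64(0.0164), 0, 0, np.float64(-0.0114), np.float64(0.0177), 0, 0, np.float64(-0.0095), np.float64(0.0187), 0, 0, np.float64(-0.0076), np.float64(0.0196), 0, 0, np.float64(-0.0056), np.float64(0.0202), 0, 0, np.float64(-0.0036), np.float64(0.0207), 0, 0, np.float64(-0.0015), np.float64(0.0209), 0]
```

Request:
{"api": "move_arm", "payload": {
  "series": [0,-0.0036,-0.0207,0,0,-0.0056,-0.0202,0,0,-0.0076,-0.0196,0,0,-0.0095,-0.0187,0,0,-0.0113,-0.0177,0,0,-0.013,-0.0165,0,0,-0.0146,-0.0151,0,0,-0.016,-0.0135,0,0,-0.0173,-0.0119,0,0,-0.0184,-0.0101,0]
}}

```text
t: 10.45
ee_pos: [0.4402, 0.0902, 0.2673]
orientation: [0.002, 1.0, -0.01, 0.002]
ft_force: [0.3, -6.9, 7.2]
grip_width: 0.0104
gripper_force: 30.0
```

Request:
{"api": "move_arm", "payload": {
  "series": [0,-0.0193,-0.0082,0,0,-0.02,-0.0062,0,0,-0.0206,-0.0042,0,0,-0.0209,-0.0021,0,0,-0.021,0,0,0,-0.0209,0.0021,0,0,-0.0206,0.0042,0,0,-0.0201,0.0062,0,0,-0.0193,0.0082,0,0,-0.0184,0.01,0]
}}

```text
t: 11.7
ee_pos: [0.4441, 0.2944, 0.2549]
orientation: [-0.0, 1.0, -0.01, 0.001]
ft_force: [3.7, -1.2, 2.3]
grip_width: 0.0106
gripper_force: 30.4
```

Request:
{"api": "move_arm", "payload": {
  "series": [0,-0.0173,0.0118,0,0,-0.0161,0.0135,0,0,-0.0146,0.015,0,0,-0.0131,0.0164,0,0,-0.0114,0.0177,0,0,-0.0095,0.0187,0,0,-0.0076,0.0196,0,0,-0.0056,0.0202,0,0,-0.0036,0.0207,0,0,-0.0015,0.0209,0,0,0,0,0,0,0,0,0]
}}

```text
t: 13.2
ee_pos: [0.4454, 0.3921, 0.0796]
orientation: [0.001, 1.0, -0.01, -0.0]
ft_force: [6.3, -6.2, 2.2]
grip_width: 0.0105
gripper_force: 33.1
```

Request:
{"api": "move_arm", "payload": {
  "series": [0,0,0,0,0,0,0,0,0,0,0,0],
  "fingers": 45
}}

```text
t: 13.58
ee_pos: [0.4441, 0.3932, 0.0799]
orientation: [0.0, 1.0, -0.01, -0.001]
ft_force: [0.6, -0.0, 0.9]
grip_width: 0.0383
gripper_force: 0.0
```

Request:
{"api": "move_arm", "payload": {
  "series": [0,0,-0.01,0,0,0,-0.03,0,0,0,-0.05,0,-0.017,0.05,-0.04,0,-0.017,0.055,-0.02,0,-0.017,0.055,0,0,-0.017,0.051,0,0,0,0,0,0,0,0,0,0,0,0,0,0]
}}

```text
t: 14.82
ee_pos: [0.3749, 0.1874, 0.2286]
orientation: [-0.0, 1.0, -0.009, 0.0]
ft_force: [-0.2, 0.4, 0.9]
grip_width: 0.0381
gripper_force: 0.0
```

Run:
```python
from h import *
print(st());snap('wrist','w8.png');snap('scene','c8.png');snap('side','s8.png')
b=cv2.imread('pics/full_w8.png')[0:340];d=cv2.imread('pics/full_s8.png')[120:330,250:420];c=cv2.imread('pics/full_c8.png')[150:290,220:400]
r=lambda i,h:cv2.resize(i,(int(i.shape[1]*h/i.shape[0]),h),interpolation=2)
t=np.hstack([r(d,260),r(c,260)]);t=np.hstack([t,np.zeros((260,640-t.shape[1],3),np.uint8)])
cv2.imwrite('pics/m8.png',np.vstack([b,t]))
```

```text
{'t': 14.825, 'ee_pos': [0.3749, 0.1874, 0.2286], 'orientation': [-0.0004, 1.0, -0.0094, 0.0004], 'ft_force': [-0.1908, 0.4135, 0.9409], 'grip_width': 0.0381, 'q': [0.2981, 0.0886, 1.8702, 0.0004, 1.1818, 1.8876]}
```

View pics/m8.png

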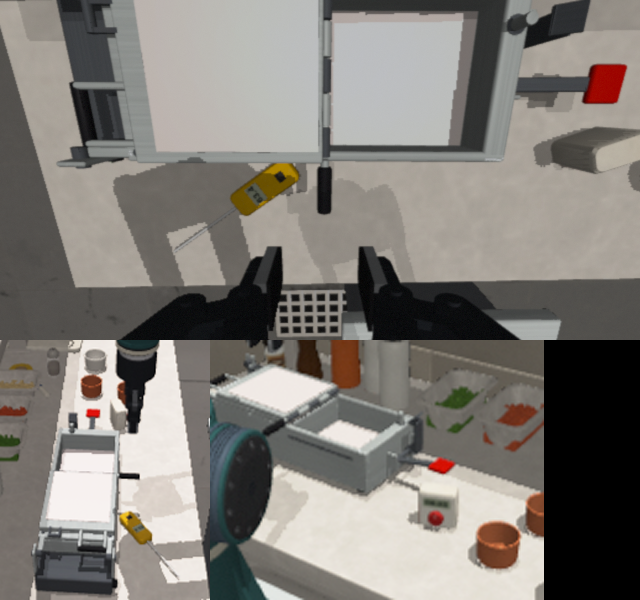

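Run:
```python
from h import *
W=cam('wrist')
for n,u,v,z in [('grip',324.5,190,.093),('g1',324,166,.093),('g2',325,213,.093),('foldnear',325,160,.093),('endwall far',525,12,.084),('endwall near',502,157,.084),('wallnear L',140,157,.084)]:
    print(n,ray('wrist',u,v,z,W)[:2].round(4))
```

```text
grip [0.3734 0.1842]
g1 [0.3965 0.1843]
g2 [0.3502 0.184 ]
foldnear [0.4021 0.1833]
endwall far [0.5216 0.0146]
endwall near [0.4004 0.0148]
wallnear L [0.4066 0.3594]
```

Run:
```python
import numpy as np
th=np.linspace(0,1.66,18);y=-.224*np.cos(th);z=.224*np.sin(th)
for a,b in((0,9),(9,17)):
    print([float(v) for i in range(a,b) for v in (0,round(-(y[i+1]-y[i]),4),round(-(z[i+1]-z[i]),4),0)])
```

```text
[0.0, -0.0011, -0.0218, 0.0, 0.0, -0.0032, -0.0216, 0.0, 0.0, -0.0053, -0.0212, 0.0, 0.0, -0.0073, -0.0206, 0.0, 0.0, -0.0093, -0.0198, 0.0, 0.0, -0.0112, -0.0188, 0.0, 0.0, -0.013, -0.0176, 0.0, 0.0, -0.0146, -0.0163, 0.0, 0.0, -0.0161, -0.0148, 0.0]
[0.0, -0.0175, -0.0131, 0.0, 0.0, -0.0187, -0.0113, 0.0, 0.0, -0.0197, -0.0095, 0.0, 0.0, -0.0205, -0.0075, 0.0, 0.0, -0.0212, -0.0055, 0.0, 0.0, -0.0216, -0.0034, 0.0, 0.0, -0.0218, -0.0013, 0.0, 0.0, -0.0218, 0.0009, 0.0]
```

Request:
{"api": "move_arm", "payload": {
  "series": [-0.001,0.0032,0.04,0,0,0,0.05,0,0,0,0.035,0,0,0,0.018,0,0,0,0.01,0,0,0,0,0,0,0,0,0]
}}

```text
t: 15.85
ee_pos: [0.3737, 0.1837, 0.0759]
orientation: [-0.0, 1.0, -0.01, 0.001]
ft_force: [0.6, 0.7, 0.0]
grip_width: 0.0388
gripper_force: 0.0
```

Request:
{"api": "move_arm", "payload": {
  "series": [0,0,0,0,0,0,0,0,0,0,0,0,0,0,0,0,0,0,0,0],
  "fingers": 0,
  "grip_force": 40
}}

```text
t: 16.48
ee_pos: [0.3736, 0.1837, 0.076]
orientation: [-0.0, 1.0, -0.01, 0.001]
ft_force: [-1.5, 1.5, 6.7]
grip_width: 0.0126
gripper_force: 39.0
```

Request:
{"api": "move_arm", "payload": {
  "series": [0,-0.0011,-0.0218,0,0,-0.0032,-0.0216,0,0,-0.0053,-0.0212,0,0,-0.0073,-0.0206,0,0,-0.0093,-0.0198,0,0,-0.0112,-0.0188,0,0,-0.013,-0.0176,0,0,-0.0146,-0.0163,0,0,-0.0161,-0.0148,0]
}}

```text
t: 17.6
ee_pos: [0.3752, 0.2593, 0.2491]
orientation: [0.005, 1.0, -0.009, 0.001]
ft_force: [2.0, -19.3, 13.7]
grip_width: 0.0122
gripper_force: 39.2
```

Request:
{"api": "move_arm", "payload": {
  "series": [0,-0.0175,-0.0131,0,0,-0.0187,-0.0113,0,0,-0.0197,-0.0095,0,0,-0.0205,-0.0075,0,0,-0.0212,-0.0055,0,0,-0.0216,-0.0034,0,0,-0.0218,-0.0013,0,0,-0.0218,0.0009,0,0,0,0,0,0,0,0,0,0,0,0,0]
}}

```text
t: 18.98
ee_pos: [0.3792, 0.4276, 0.3007]
orientation: [-0.001, 1.0, -0.01, 0.002]
ft_force: [1.2, -1.0, 9.5]
grip_width: 0.0122
gripper_force: 42.8
```

Request:
{"api": "move_arm", "payload": {
  "series": [0,0,0,0,0,0,0,0,0,0,0,0,0,0,-0.02,0,0,0,-0.04,0,0.01,0.04,0,0,0.02,0.06,0,0,0.02,0.06,0,0,0.01,0.06,0,0,0,0.06,0,0],
  "fingers": 60
}}

```text
t: 20.23
ee_pos: [0.4322, 0.1455, 0.3582]
orientation: [0.0, 1.0, -0.01, 0.0]
ft_force: [1.5, 0.3, 0.0]
grip_width: 0.0515
gripper_force: 0.0
```

Request:
{"api": "move_arm", "payload": {
  "series": [0,0.06,0,0,0,0.06,0,0,0,0.06,0,0,0,0.06,0,0,0,0.06,0.02,0,0,0.06,0.02,0,0,0.05,0.02,0,0,0,0,0,0,0,0,0,0,0,0,0],
  "fingers": 100
}}

```text
t: 21.48
ee_pos: [0.4241, -0.26, 0.2994]
orientation: [-0.0, 1.0, -0.009, 0.0]
ft_force: [0.4, 0.1, 0.2]
grip_width: 0.0851
gripper_force: 0.0
```

Run:
```python
from h import *
print(st());snap('wrist','w9.png')
b=cv2.imread('pics/full_w9.png');W=cam('wrist')
hsv=cv2.cvtColor(b,cv2.COLOR_BGR2HSV)
for n,lo,hi in(('copper',(3,120,40),(18,255,255)),('purple',(125,100,20),(155,255,255))):
    m=cv2.morphologyEx(cv2.inRange(hsv,lo,hi),cv2.MORPH_CLOSE,np.ones((5,5)))
    for c in cv2.findContours(m,0,2)[0]:
        if cv2.contourArea(c)>300:
            print(n,cv2.boundingRect(c),cv2.contourArea(c))
snap('side','s9.png')
```

```text
{'t': 21.475, 'ee_pos': [0.4241, -0.26, 0.2994], 'orientation': [-0.0, 1.0, -0.0092, 0.0003], 'ft_force': [0.4287, 0.1194, 0.171], 'grip_width': 0.0851, 'q': [-0.6893, 0.145, 1.6183, 0.0004, 1.3778, 0.8999]}
copper (283, 179, 46, 47) 1579.5
copper (301, 98, 49, 51) 1892.5
purple (368, 196, 47, 46) 1614.5
```

View pics/w9.png

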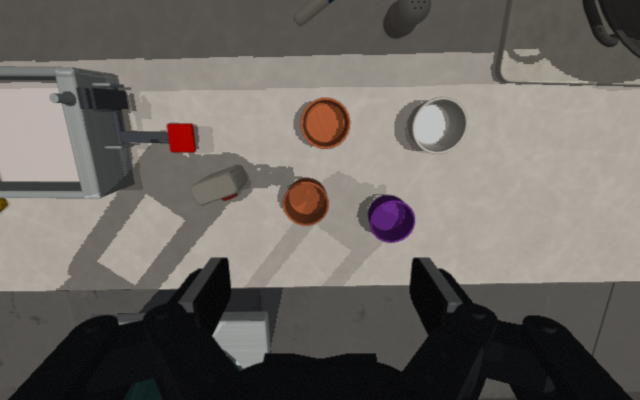

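Wrist view: far mould rim about (325,122), near mould (307,201), ramekin (440,125), purple (392,218); the pair is raised out of view.

```bash
cat >> h.py <<'E'
def rimfit(im,ct,guess,r,z,cop,rr=.012):
    """match projected rim circle (outer edge) to image gradient; returns best x,y"""
    g=cv2.GaussianBlur(im,(3,3),0).astype(np.float32)
    e=np.max([np.hypot(cv2.Sobel(g[:,:,k],5,1,0),cv2.Sobel(g[:,:,k],5,0,1)) for k in range(3)],0)
    a=np.linspace(0,2*np.pi,72,endpoint=False);best=(-1,)
    for dx in np.arange(-rr,rr+1e-6,.001):
        for dy in np.arange(-rr,rr+1e-6,.001):
            P=np.array([proj('',[guess[0]+dx+r*np.cos(t),guess[1]+dy+r*np.sin(t),z],ct) for t in a[::2]],np.float32)
            s=np.minimum(cv2.remap(e,P[:,0:1],P[:,1:2],1),150).mean()
            if s>best[0]: best=(float(s),round(guess[0]+dx,4),round(guess[1]+dy,4))
    return best
E
python3 - <<'E'
from h import *
W=cam('wrist');b=cv2.imread('pics/full_w9.png')
for n,u,v,z,r in [('mfar',325,122,.042,.0315),('mnear',307,201,.042,.0315),('ram',440,125,.044,.0355),('purple',392,218,.042,.0315)]:
    p=ray('wrist',u,v,z,W)[:2];print(n,p.round(4),rimfit(b,W,p,r,z,0))
E
```

```text
mfar [ 0.4805 -0.2663] (145.96798706054688, np.float64(0.4785), np.float64(-0.2663))
mnear [ 0.3756 -0.2401] (145.49880981445312, np.float64(0.3726), np.float64(-0.2381))
ram [ 0.4743 -0.4127] (97.71533966064453, np.float64(0.4753), np.float64(-0.4107))
purple [ 0.3486 -0.3585] (148.20697021484375, np.float64(0.3436), np.float64(-0.3585))
```

Request:
{"api": "move_arm", "payload": {
  "series": [0.028,0.003,0.05,0,0.027,0.002,0.06,0,0,0,0.06,0,0,0,0.05,0,0,0,0.03,0,0,0,0.015,0,0,0,0.01,0,0,0,0,0,0,0,0.01,0,0,0,0.005,0,0,0,0.003,0,0,0,0,0]
}}

```text
t: 23.08
ee_pos: [0.4772, -0.2669, 0.0088]
orientation: [-0.0, 1.0, -0.01, -0.0]
ft_force: [-0.5, 0.4, -0.3]
grip_width: 0.0855
gripper_force: 0.0
```

Request:
{"api": "move_arm", "payload": {
  "series": [0,0,0,0,0,0,0,0,0,0,0,0,0,0,0,0,0,0,0,0],
  "fingers": 0,
  "grip_force": 25
}}

```text
t: 23.7
ee_pos: [0.4774, -0.2672, 0.0095]
orientation: [0.0, 1.0, -0.01, 0.0]
ft_force: [-1.1, -0.6, 5.2]
grip_width: 0.0622
gripper_force: 26.5
```

Request:
{"api": "move_arm", "payload": {
  "series": [0,0,-0.03,0,0,0,-0.05,0,0,0,-0.06,0,0.0025,-0.0507,0,0,0.0025,-0.0507,0,0,0.0025,-0.0507,0,0,0.0025,-0.0507,0,0,0.0025,-0.0507,0,0,0.0025,-0.0507,0,0,0.0025,-0.0507,0,0,0,0,0,0,0,0,0,0]
}}

```text
t: 25.2
ee_pos: [0.5014, 0.0873, 0.1487]
orientation: [0.0, 1.0, -0.009, -0.0]
ft_force: [-0.2, -0.3, -1.9]
grip_width: 0.0622
gripper_force: 28.2
```

Run:
```python
from h import *
print(st());snap('wrist','w10.png');W=cam('wrist')
# predicted inner outline of right bay at wall tops: score shift
b=cv2.imread('pics/full_w10.png')
g=cv2.GaussianBlur(b,(3,3),0).astype(np.float32)
e=np.max([np.hypot(cv2.Sobel(g[:,:,k],5,1,0),cv2.Sobel(g[:,:,k],5,0,1)) for k in range(3)],0)
def sc(O,psi,z,segs):
    c,s=np.cos(psi),np.sin(psi);P=[]
    for (a,bb) in segs:
        for t in np.linspace(0,1,40):
            q=np.array(a)*(1-t)+np.array(bb)*t
            P.append(proj('',[O[0]+c*q[0]-s*q[1],O[1]+s*q[0]+c*q[1],z],W))
    P=np.array(P,np.float32);ok=(P[:,0]>2)&(P[:,0]<637)&(P[:,1]>2)&(P[:,1]<250);P=P[ok]
    return np.minimum(cv2.remap(e,P[:,0:1],P[:,1:2],1),120).mean(),len(P)
segs=[((-.065,-.15),(.065,-.15)),((.065,-.15),(.065,-.004)),((-.065,-.15),(-.065,-.004)),((.065,.004),(.065,.164)),((-.065,.004),(-.065,.164))]
r=[]
for x in np.arange(.464,.487,.001):
  for y in np.arange(.172,.193,.001):
    for p in(-.03,-.02,-.01): r.append((sc((x,y),p,.084,segs)[0],x,y,p))
r.sort(reverse=True)
for q in r[:6]: print(np.round(q,4))
cv2.imwrite('pics/w10s.png',b)
```

```text
{'t': 25.2, 'ee_pos': [0.5014, 0.0873, 0.1487], 'orientation': [0.0002, 1.0, -0.0093, -0.0003], 'ft_force': [-0.2263, -0.3457, -1.8679], 'grip_width': 0.0622, 'q': [0.0369, 0.3175, 1.7947, -0.0004, 1.03, 1.6266]}
[ 1.185765e+02  4.850000e-01  1.930000e-01 -3.000000e-02]
[ 1.184563e+02  4.850000e-01  1.820000e-01 -3.000000e-02]
[ 1.183551e+02  4.850000e-01  1.810000e-01 -3.000000e-02]
[ 1.183399e+02  4.850000e-01  1.920000e-01 -3.000000e-02]
[ 1.181607e+02  4.850000e-01  1.930000e-01 -2.000000e-02]
[ 1.181124e+02  4.760000e-01  1.930000e-01 -3.000000e-02]
```

Run:
```python
from h import *
b=cv2.imread('pics/full_w8.png',0)
print('v0-30',b[0:30,400].tolist());print('v140-168',b[138:170,400].tolist())
print('u480-530 @v80',b[80,455:530].tolist())
M=np.eye(4);M[:3,:3]=R.from_quat([1.0,-.0094,.0004,-.0004]).as_matrix();M[:3,3]=[.3749,.1874,.2286]
c=optics.get_calibration('wrist');W=(c,M@np.array(c['tool_from_camera']))
for u,v in((400,5),(400,10),(400,15),(400,145),(400,150),(400,155),(400,160),(480,80),(490,80),(500,80),(510,80),(515,80)): print(u,v,ray('',u,v,.084,W)[:2].round(4))
```

```text
v0-30 [45, 45, 45, 44, 47, 47, 47, 47, 46, 49, 53, 83, 100, 153, 168, 170, 169, 169, 170, 169, 169, 172, 183, 187, 188, 188, 188, 187, 188, 188]
v140-168 [189, 189, 188, 188, 188, 188, 171, 116, 69, 59, 58, 55, 61, 85, 121, 137, 145, 145, 142, 138, 135, 126, 117, 131, 157, 166, 166, 166, 166, 166, 165, 166]
u480-530 @v80 [185, 159, 127, 114, 113, 113, 113, 113, 113, 113, 112, 112, 111, 91, 63, 51, 48, 49, 47, 48, 50, 49, 49, 49, 49, 47, 48, 48, 49, 47, 49, 50, 49, 50, 48, 49, 48, 50, 68, 89, 107, 127, 145, 154, 156, 154, 151, 148, 149, 147, 149, 150, 145, 146, 148, 149, 151, 148, 146, 146, 148, 139, 114, 86, 72, 71, 70, 71, 69, 70, 71, 70, 71, 71, 71]
400 5 [0.5294 0.1193]
400 10 [0.5257 0.1191]
400 15 [0.5221 0.1189]
400 145 [0.414  0.1126]
400 150 [0.4093 0.1123]
400 155 [0.4046 0.112 ]
400 160 [0.3998 0.1117]
480 80 [0.4698 0.045 ]
490 80 [0.4697 0.0361]
500 80 [0.4695 0.0273]
510 80 [0.4693 0.0184]
515 80 [0.4693 0.014 ]
```

Request:
{"api": "move_arm", "payload": {
  "series": [0,0,0.03,0,0,0,0.03,0,0,0,0.02,0,0,0,0.01,0,0,0,0.006,0,0,0,0.004,0,0,0,0.003,0,0,0,0,0,0,0,0,0]
}}

```text
t: 26.38
ee_pos: [0.502, 0.0876, 0.0462]
orientation: [-0.0, 1.0, -0.01, 0.0]
ft_force: [-0.1, 0.8, -1.6]
grip_width: 0.0621
gripper_force: 28.2
```

Request:
{"api": "move_arm", "payload": {
  "series": [0,0,0.0025,0,0,0,0.001,0,0,0,0,0,0,0,0,0]
}}

```text
t: 26.88
ee_pos: [0.5022, 0.0876, 0.0434]
orientation: [-0.0, 1.0, -0.01, 0.001]
ft_force: [-1.6, 0.0, 10.2]
grip_width: 0.0623
gripper_force: 29.0
```

Request:
{"api": "move_arm", "payload": {
  "series": [0,0,0,0,0,0,0,0,0,0,0,0],
  "fingers": 83
}}

```text
t: 27.25
ee_pos: [0.5012, 0.0876, 0.0424]
orientation: [-0.0, 1.0, -0.01, -0.0]
ft_force: [-3.5, 2.2, 3.7]
grip_width: 0.0711
gripper_force: 0.0
```

Request:
{"api": "move_arm", "payload": {
  "series": [0,0,-0.015,0,0,0,-0.05,0,0,0,-0.06,0,-0.01,0.05,-0.04,0,-0.01,0.05,-0.04,0,-0.01,0.05,0,0,-0.01,0.05,0,0,-0.01,0.05,0,0,-0.01,0.05,0,0,-0.01,0.05,0,0,0,0,0,0,0,0,0,0],
  "fingers": 100
}}

```text
t: 28.75
ee_pos: [0.4257, -0.2576, 0.2451]
orientation: [0.0, 1.0, -0.01, 0.0]
ft_force: [0.2, 0.8, -0.2]
grip_width: 0.085
gripper_force: 0.0
```

```bash
cat > look.py <<'E'
from h import *
import sys
print(st());snap('wrist',sys.argv[1]+'.png');W=cam('wrist');b=cv2.imread('pics/'+sys.argv[1]+'.png')
D=dict(mn=((.373,-.238),.0315,.042),ram=((.4753,-.4107),.0355,.044),pu=((.345,-.357),.0315,.042),mA=((.5015,.0876),.0315,.076))
for k in sys.argv[2:]: g,r,z=D[k];print(k,rimfit(b,W,g,r,z,0,.015),np.round(proj('',[*g,z],W)))
E
python3 look.py w11 mn ram pu mA
```

```text
{'t': 28.75, 'ee_pos': [0.4257, -0.2576, 0.2451], 'orientation': [0.0, 0.9999, -0.0104, 0.0003], 'ft_force': [0.2045, 0.7508, -0.2207], 'grip_width': 0.085, 'q': [-0.6833, 0.1912, 1.699, 0.0004, 1.2508, 0.9081]}
mn (131.6000518798828, np.float64(0.371), np.float64(-0.238)) [306. 217.]
ram (87.07817840576172, np.float64(0.4713), np.float64(-0.4097)) [459. 128.]
pu (147.17471313476562, np.float64(0.344), np.float64(-0.358)) [403. 237.]
mA (32.55210876464844, np.float64(0.4985), np.float64(0.0726)) [-28. 113.]
```

Request:
{"api": "move_arm", "payload": {
  "series": [-0.027,-0.009,0.03,0,-0.0276,-0.0095,0.05,0,0,0,0.05,0,0,0,0.04,0,0,0,0.03,0,0,0,0.015,0,0,0,0.01,0,0,0,0.006,0,0,0,0.006,0,0,0,0,0,0,0,0,0]
}}

```text
t: 30.18
ee_pos: [0.3717, -0.2381, 0.0079]
orientation: [0.0, 1.0, -0.01, 0.0]
ft_force: [-1.1, 0.8, 1.0]
grip_width: 0.0852
gripper_force: 0.0
```

Request:
{"api": "move_arm", "payload": {
  "series": [0,0,0,0,0,0,0,0,0,0,0,0,0,0,0,0,0,0,0,0],
  "fingers": 0,
  "grip_force": 25
}}

```text
t: 30.8
ee_pos: [0.3716, -0.2382, 0.0082]
orientation: [0.0, 1.0, -0.01, 0.0]
ft_force: [-0.5, -0.1, 7.3]
grip_width: 0.061
gripper_force: 25.3
```

Request:
{"api": "move_arm", "payload": {
  "series": [0,0,-0.03,0,0,0,-0.05,0,0,0,-0.06,0,0.0094,-0.0517,0,0,0.0094,-0.0517,0,0,0.0094,-0.0517,0,0,0.0094,-0.0517,0,0,0.0094,-0.0517,0,0,0.0094,-0.0517,0,0,0.0094,-0.0517,0,0,0,0,0,0,0,0,0,0]
}}

```text
t: 32.3
ee_pos: [0.4438, 0.1224, 0.1474]
orientation: [0.0, 1.0, -0.009, -0.0]
ft_force: [0.4, -1.0, -0.9]
grip_width: 0.0612
gripper_force: 27.9
```

```bash
python3 look.py w12 mA
```

```text
{'t': 32.3, 'ee_pos': [0.4438, 0.1224, 0.1474], 'orientation': [0.0002, 1.0, -0.0093, -0.0004], 'ft_force': [0.3565, -0.9974, -0.9059], 'grip_width': 0.0612, 'q': [0.1191, 0.2556, 1.8958, -0.0004, 0.9912, 1.7087]}
mA (149.71958923339844, np.float64(0.5035), np.float64(0.0886)) [369. 131.]
```

Request:
{"api": "move_arm", "payload": {
  "series": [0,0,0.03,0,0,0,0.03,0,0,0,0.02,0,0,0,0.01,0,0,0,0.006,0,0,0,0.004,0,0,0,0.003,0,0,0,0.002,0,0,0,0.001,0,0,0,0,0,0,0,0,0]
}}

```text
t: 33.72
ee_pos: [0.4446, 0.1227, 0.0422]
orientation: [-0.0, 1.0, -0.01, 0.0]
ft_force: [-1.2, -1.1, 5.7]
grip_width: 0.0608
gripper_force: 28.4
```

Request:
{"api": "move_arm", "payload": {
  "series": [0,0,0,0,0,0,0,0,0,0,0,0],
  "fingers": 83
}}

```text
t: 34.1
ee_pos: [0.4444, 0.1226, 0.0416]
orientation: [-0.0, 1.0, -0.01, -0.0]
ft_force: [-0.8, -0.0, 0.4]
grip_width: 0.0711
gripper_force: 0.0
```

Request:
{"api": "move_arm", "payload": {
  "series": [0,0,-0.015,0,0,0,-0.05,0,0,0,-0.06,0,0,0.054,-0.04,0,0,0.054,-0.02,0,0,0.054,0,0,0,0.054,0,0,0,0.054,0,0,0,0.054,0,0,0,0.054,0,0,0,0.054,0,0,0,0.05,0,0],
  "fingers": 100
}}

```text
t: 35.6
ee_pos: [0.4345, -0.3574, 0.2235]
orientation: [-0.0, 1.0, -0.01, -0.0]
ft_force: [1.6, 0.2, 0.3]
grip_width: 0.0853
gripper_force: 0.0
```

Request:
{"api": "move_arm", "payload": {
  "series": [0,0,0,0,0,0,0,0,0,0,0,0]
}}

```text
t: 35.98
ee_pos: [0.4348, -0.354, 0.2236]
orientation: [-0.001, 1.0, -0.009, -0.0]
ft_force: [0.8, -0.4, 1.5]
grip_width: 0.0854
gripper_force: 0.0
```

```bash
python3 look.py w13 ram pu
```

```text
{'t': 35.975, 'ee_pos': [0.4348, -0.354, 0.2236], 'orientation': [-0.0005, 1.0, -0.0093, -0.0003], 'ft_force': [0.7715, -0.405, 1.5087], 'grip_width': 0.0854, 'q': [-0.8068, 0.3048, 1.5974, 0.0003, 1.2406, 0.7826]}
ram (74.19102478027344, np.float64(0.4703), np.float64(-0.4097)) [374. 140.]
pu (143.70513916015625, np.float64(0.344), np.float64(-0.359)) [325. 253.]
```

Run:
```python
from h import *
W=cam('wrist');b=cv2.imread('pics/w13.png')
for r in(.0355,.0285):print(r,rimfit(b,W,(.471,-.41),r,.044,0,.008))
# dark interior / white: hsv print rows
g=cv2.cvtColor(b,cv2.COLOR_BGR2GRAY)
print('row140',g[140,325:430:2].tolist());print('col374',g[85:200:2,374].tolist())
```

```text
0.0355 (75.53483581542969, np.float64(0.471), np.float64(-0.411))
0.0285 (87.39734649658203, np.float64(0.471), np.float64(-0.406))
row140 [152, 151, 120, 96, 96, 95, 94, 95, 92, 114, 141, 126, 166, 173, 172, 173, 172, 172, 172, 172, 172, 173, 172, 173, 172, 172, 173, 173, 172, 173, 172, 173, 136, 106, 93, 84, 75, 76, 69, 66, 64, 99, 147, 150, 153, 153, 153, 152, 152, 151, 152, 150, 150]
col374 [135, 136, 136, 134, 147, 152, 150, 150, 151, 152, 153, 140, 147, 77, 67, 123, 170, 173, 172, 172, 173, 172, 171, 173, 172, 172, 172, 172, 173, 172, 171, 172, 172, 174, 172, 172, 173, 170, 134, 110, 103, 96, 90, 82, 147, 141, 154, 154, 154, 154, 155, 153, 147, 131, 132, 133, 134, 134]
```

Run:
```python
import cv2
b=cv2.imread('pics/w13.png')[80:220,290:470];cv2.imwrite('pics/w13z.png',cv2.resize(b,None,fx=4,fy=4,interpolation=2))
```

```text
(no output)
```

View pics/w13z.png

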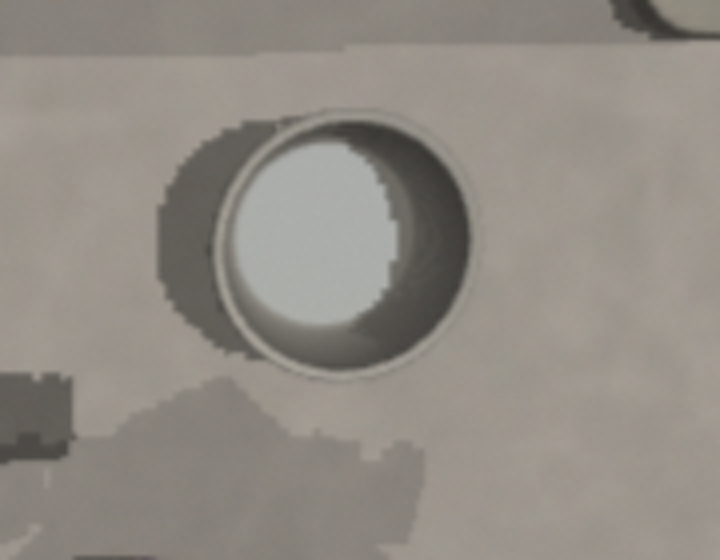

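Rim centre is at (376.75,141), which puts the ramekin at about (0.474, -0.4135).

Request:
{"api": "move_arm", "payload": {
  "series": [0.0205,0.03,0.04,0,0.02,0.0288,0.05,0,0,0,0.05,0,0,0,0.03,0,0,0,0,0,0,0,0.015,0,0,0,0.01,0,0,0,0.008,0,0,0,0.006,0,0,0,0.005,0,0,0,0,0,0,0,0,0]
}}

```text
t: 37.52
ee_pos: [0.4744, -0.4153, 0.0099]
orientation: [0.0, 1.0, -0.01, 0.0]
ft_force: [-0.6, -0.6, 0.2]
grip_width: 0.0852
gripper_force: 0.0
```

Request:
{"api": "move_arm", "payload": {
  "series": [0,0,0,0,0,0,0,0,0,0,0,0,0,0,0,0,0,0,0,0],
  "fingers": 0,
  "grip_force": 30
}}

```text
t: 38.15
ee_pos: [0.4744, -0.4152, 0.0106]
orientation: [0.0, 1.0, -0.01, 0.0]
ft_force: [-0.2, 1.7, 5.9]
grip_width: 0.0688
gripper_force: 33.2
```

Request:
{"api": "move_arm", "payload": {
  "series": [0,0,-0.03,0,0,0,-0.05,0,0,0,-0.06,0,-0.001,-0.056,0,0,-0.001,-0.056,0,0,-0.001,-0.056,0,0,-0.001,-0.056,0,0,-0.001,-0.056,0,0,-0.001,-0.056,0,0,-0.001,-0.056,0,0,-0.001,-0.056,0,0,-0.001,-0.056,0,0]
}}

```text
t: 39.65
ee_pos: [0.4751, 0.0907, 0.15]
orientation: [-0.0, 1.0, -0.01, 0.0]
ft_force: [0.6, -0.8, -0.9]
grip_width: 0.0687
gripper_force: 34.9
```

Request:
{"api": "move_arm", "payload": {
  "series": [-0.001,-0.056,0,0,-0.001,-0.056,0,0,-0.001,-0.055,0,0,0,0,0,0,0,0,0,0]
}}

```text
t: 40.28
ee_pos: [0.475, 0.2556, 0.1495]
orientation: [0.0, 1.0, -0.009, -0.0]
ft_force: [0.6, -0.4, -1.6]
grip_width: 0.069
gripper_force: 35.0
```

Floor contact is expected at ee about 0.0446.

Request:
{"api": "move_arm", "payload": {
  "series": [0,0,0.03,0,0,0,0.03,0,0,0,0.02,0,0,0,0.01,0,0,0,0.006,0,0,0,0.004,0,0,0,0.003,0,0,0,0.002,0,0,0,0,0,0,0,0,0]
}}

```text
t: 41.52
ee_pos: [0.4756, 0.2561, 0.045]
orientation: [-0.0, 1.0, -0.01, 0.0]
ft_force: [0.3, 0.5, -1.2]
grip_width: 0.069
gripper_force: 35.0
```

Request:
{"api": "move_arm", "payload": {
  "series": [0,0,0,0,0,0,0,0,0,0,0,0],
  "fingers": 96
}}

```text
t: 41.9
ee_pos: [0.4757, 0.2561, 0.0449]
orientation: [-0.0, 1.0, -0.01, 0.0]
ft_force: [0.7, -0.0, 0.1]
grip_width: 0.082
gripper_force: 0.0
```

Request:
{"api": "move_arm", "payload": {
  "series": [0,0,-0.015,0,0,0,-0.05,0,0,0,-0.06,0,0,0.05,-0.06,0,0,0.05,-0.03,0,0,0,0,0,0,0,0,0,0,0,0,0]
}}

```text
t: 42.9
ee_pos: [0.473, 0.1667, 0.2469]
orientation: [-0.0, 1.0, -0.009, -0.001]
ft_force: [0.4, 1.3, -0.0]
grip_width: 0.0819
gripper_force: 0.0
```

Run:
```python
from h import *
print(st());snap('wrist','w14.png');W=cam('wrist');b=cv2.imread('pics/w14.png');snap('side','s14.png')
for n,g,r,z in (('A',(.503,.088),.0315,.076),('B',(.4444,.1226),.0315,.076),('R',(.475,.256),.0355,.078)): print(n,rimfit(b,W,g,r,z,0,.008))
```

```text
{'t': 42.9, 'ee_pos': [0.473, 0.1667, 0.2469], 'orientation': [-0.0, 1.0, -0.0094, -0.001], 'ft_force': [0.4489, 1.2787, -0.034], 'grip_width': 0.0819, 'q': [0.2007, 0.1967, 1.6869, 0.0005, 1.2599, 1.7901]}
A (149.76942443847656, np.float64(0.504), np.float64(0.089))
B (145.7262725830078, np.float64(0.4444), np.float64(0.1246))
R (101.95901489257812, np.float64(0.477), np.float64(0.255))
```

Request:
{"api": "move_arm", "payload": {
  "series": [0,0,-0.06,0,0,0,-0.06,0,-0.033,-0.05,0,0,-0.033,-0.05,0,0,-0.033,-0.05,0,0,0,-0.05,0,0,0,-0.059,0,0,0,0,0,0,0,0,0,0],
  "fingers": 50
}}

```text
t: 44.12
ee_pos: [0.3792, 0.4268, 0.3668]
orientation: [0.001, 1.0, -0.009, -0.001]
ft_force: [0.3, 0.2, -0.9]
grip_width: 0.0427
gripper_force: 0.0
```

Request:
{"api": "move_arm", "payload": {
  "series": [0,-0.001,0.03,0,0,0,0.02,0,0,0,0.01,0,0,0,0.006,0,0,0,0,0,0,0,0,0]
}}

```text
t: 44.88
ee_pos: [0.3803, 0.4281, 0.3027]
orientation: [-0.001, 1.0, -0.01, 0.001]
ft_force: [-0.5, -0.2, 0.6]
grip_width: 0.0429
gripper_force: 0.0
```

Request:
{"api": "move_arm", "payload": {
  "series": [0,0,0,0,0,0,0,0,0,0,0,0,0,0,0,0,0,0,0,0],
  "fingers": 0,
  "grip_force": 40
}}

```text
t: 45.5
ee_pos: [0.3801, 0.4276, 0.3024]
orientation: [0.0, 1.0, -0.01, 0.0]
ft_force: [0.3, -2.7, 5.8]
grip_width: 0.0125
gripper_force: 39.2
```

Request:
{"api": "move_arm", "payload": {
  "series": [0,0.0218,-0.0009,0,0,0.0218,0.0013,0,0,0.0216,0.0034,0,0,0.0212,0.0055,0,0,0.0205,0.0075,0,0,0.0197,0.0095,0,0,0.0187,0.0113,0,0,0.0175,0.0131,0]
}}

```text
t: 46.5
ee_pos: [0.3766, 0.2639, 0.2505]
orientation: [-0.0, 1.0, -0.01, 0.0]
ft_force: [1.2, 5.5, -2.9]
grip_width: 0.0125
gripper_force: 40.7
```

Request:
{"api": "move_arm", "payload": {
  "series": [0,0.0161,0.0148,0,0,0.0146,0.0163,0,0,0.013,0.0176,0,0,0.0112,0.0188,0,0,0.0093,0.0198,0,0,0.0073,0.0206,0,0,0.0053,0.0212,0,0,0.0032,0.0216,0,0,0.0011,0.0218,0,0,0,0,0,0,0,0,0]
}}

```text
t: 47.88
ee_pos: [0.3751, 0.1836, 0.0781]
orientation: [0.0, 1.0, -0.01, -0.0]
ft_force: [2.1, 4.0, -5.4]
grip_width: 0.0121
gripper_force: 43.3
```

Request:
{"api": "move_arm", "payload": {
  "series": [0,0,0.002,0,0,0,0.002,0,0,0,0,0,0,0,0,0]
}}

```text
t: 48.38
ee_pos: [0.3752, 0.1837, 0.0758]
orientation: [0.0, 1.0, -0.01, 0.0]
ft_force: [-2.9, -0.7, 17.5]
grip_width: 0.012
gripper_force: 45.6
```

Request:
{"api": "move_arm", "payload": {
  "series": [0,0,-0.003,0,0,0,0,0,0,0,0,0,0,0,0,0,0,0,-0.03,0,0,0,-0.05,0,0,0,-0.05,0,0.016,-0.0526,0,0,0.0165,-0.0526,0,0,0.0165,-0.0526,0,0,0.0163,-0.0526,0,0,0,0,0,0],
  "fingers": 50
}}

```text
t: 49.88
ee_pos: [0.4457, 0.3965, 0.207]
orientation: [-0.001, 1.0, -0.009, 0.0]
ft_force: [0.1, -0.5, -0.1]
grip_width: 0.0424
gripper_force: 0.0
```

Request:
{"api": "move_arm", "payload": {
  "series": [0,0,0,0,0,0,0,0]
}}

```text
t: 50.12
ee_pos: [0.4438, 0.3916, 0.2074]
orientation: [0.001, 1.0, -0.01, -0.001]
ft_force: [0.0, -0.1, 0.4]
grip_width: 0.0426
gripper_force: 0.0
```

Run:
```python
from h import *
print(st());snap('wrist','w15.png');W=cam('wrist');b=cv2.imread('pics/w15.png',0)
e=proj('',[.445,.3925,.093],W);print(np.round(e))
v=int(e[1]);u=int(e[0])
for vv in(v-10,v,v+8):print(vv,b[vv,u-45:u+45:2].tolist())
print(b[v-60:v+60:3,u].tolist())
```

```text
{'t': 50.125, 'ee_pos': [0.4438, 0.3916, 0.2074], 'orientation': [0.0005, 0.9999, -0.0102, -0.0006], 'ft_force': [0.0254, -0.1054, 0.3958], 'grip_width': 0.0426, 'q': [0.6065, 0.3644, 1.5491, -0.0002, 1.2296, 2.1978]}
[320. 194.]
183 [115, 116, 114, 82, 61, 59, 57, 66, 73, 75, 75, 74, 73, 57, 47, 47, 46, 47, 45, 20, 17, 24, 29, 26, 20, 21, 57, 74, 74, 75, 58, 46, 46, 48, 43, 50, 58, 84, 80, 149, 170, 170, 170, 169, 168]
193 [115, 118, 118, 100, 45, 47, 47, 47, 46, 49, 47, 45, 47, 45, 48, 45, 46, 48, 47, 20, 16, 22, 28, 24, 19, 22, 56, 64, 64, 65, 50, 34, 36, 36, 35, 48, 55, 71, 87, 142, 151, 160, 164, 165, 165]
201 [174, 117, 115, 112, 40, 37, 37, 35, 34, 38, 49, 46, 38, 34, 37, 35, 35, 37, 56, 24, 7, 8, 10, 9, 9, 19, 57, 66, 64, 66, 48, 35, 37, 36, 34, 50, 57, 71, 92, 137, 144, 144, 142, 142, 143]
[78, 78, 78, 78, 76, 76, 77, 76, 48, 46, 49, 150, 65, 29, 29, 29, 30, 28, 29, 26, 28, 14, 13, 10, 6, 15, 12, 10, 13, 59, 70, 137, 136, 156, 158, 161, 165, 165, 160, 158]
```

Request:
{"api": "move_arm", "payload": {
  "series": [0,-0.001,0.05,0,0,0,0.04,0,0,0,0.02,0,0,0,0.012,0,0,0,0.006,0,0,0,0,0,0,0,0,0]
}}

```text
t: 51.05
ee_pos: [0.4452, 0.3945, 0.0806]
orientation: [-0.001, 1.0, -0.01, 0.001]
ft_force: [0.8, 0.3, 0.3]
grip_width: 0.0422
gripper_force: 0.0
```

Request:
{"api": "move_arm", "payload": {
  "series": [0,0,0,0,0,0,0,0,0,0,0,0,0,0,0,0,0,0,0,0],
  "fingers": 0,
  "grip_force": 30
}}

```text
t: 51.68
ee_pos: [0.4448, 0.3922, 0.0802]
orientation: [0.002, 1.0, -0.009, 0.0]
ft_force: [1.7, -7.6, 5.7]
grip_width: 0.0105
gripper_force: 29.3
```

Request:
{"api": "move_arm", "payload": {
  "series": [0,0.0015,-0.0209,0,0,0.0036,-0.0207,0,0,0.0056,-0.0202,0,0,0.0076,-0.0196,0,0,0.0095,-0.0187,0,0,0.0114,-0.0177,0,0,0.0131,-0.0164,0,0,0.0146,-0.015,0,0,0.0161,-0.0135,0,0,0.0173,-0.0118,0]
}}

```text
t: 52.92
ee_pos: [0.4427, 0.2962, 0.2572]
orientation: [-0.004, 1.0, -0.01, 0.001]
ft_force: [-3.2, 9.2, 8.0]
grip_width: 0.0105
gripper_force: 29.3
```

Request:
{"api": "move_arm", "payload": {
  "series": [0,0.0184,-0.01,0,0,0.0193,-0.0082,0,0,0.0201,-0.0062,0,0,0.0206,-0.0042,0,0,0.0209,-0.0021,0,0,0.021,0,0,0,0.0209,0.0021,0,0,0.0206,0.0042,0,0,0.02,0.0062,0,0,0.0193,0.0082,0]
}}

```text
t: 54.18
ee_pos: [0.4379, 0.0919, 0.2652]
orientation: [-0.0, 1.0, -0.01, 0.0]
ft_force: [-1.5, -1.2, 6.3]
grip_width: 0.0106
gripper_force: 33.0
```

Request:
{"api": "move_arm", "payload": {
  "series": [0,0.0184,0.0101,0,0,0.0173,0.0119,0,0,0.016,0.0135,0,0,0.0146,0.0151,0,0,0.013,0.0165,0,0,0.0113,0.0177,0,0,0.0095,0.0187,0,0,0.0076,0.0196,0,0,0.0056,0.0202,0,0,0.0036,0.0207,0,0,0,0,0,0,0,0,0]
}}

```text
t: 55.68
ee_pos: [0.4352, -0.0257, 0.0995]
orientation: [0.001, 1.0, -0.009, -0.001]
ft_force: [-2.5, -6.3, -0.4]
grip_width: 0.0108
gripper_force: 36.5
```

Request:
{"api": "move_arm", "payload": {
  "series": [0,0,0.005,0,0,0.0005,0.005,0,0,0,0.005,0,0,0.0005,0.004,0,0,0,0.003,0,0,0,0,0,0,0,0,0]
}}

```text
t: 56.55
ee_pos: [0.4355, -0.0274, 0.0782]
orientation: [0.002, 1.0, -0.009, -0.001]
ft_force: [-4.4, -11.5, 3.9]
grip_width: 0.0108
gripper_force: 37.4
```

Request:
{"api": "move_arm", "payload": {
  "series": [0,0,0.002,0,0,0,0.002,0,0,0,0,0,0,0,0,0]
}}

```text
t: 57.05
ee_pos: [0.4354, -0.0276, 0.0742]
orientation: [0.002, 1.0, -0.009, -0.001]
ft_force: [-4.3, -12.0, 3.2]
grip_width: 0.0106
gripper_force: 37.5
```

Request:
{"api": "move_arm", "payload": {
  "series": [0,0,0.002,0,0,0,0.002,0,0,0,0,0,0,0,0,0]
}}

```text
t: 57.55
ee_pos: [0.4354, -0.0276, 0.0702]
orientation: [0.002, 1.0, -0.009, -0.001]
ft_force: [-4.4, -13.2, 3.4]
grip_width: 0.0102
gripper_force: 37.5
```

Request:
{"api": "move_arm", "payload": {
  "series": [0,0,0,0,0,0,0,0,0,0,0,0,0,0,-0.03,0,0,0,-0.05,0,0.007,0.003,-0.05,0,0,0,-0.02,0,0,0,0,0,0,0,0,0],
  "fingers": 38
}}

```text
t: 58.68
ee_pos: [0.4423, -0.028, 0.219]
orientation: [-0.0, 1.0, -0.01, -0.001]
ft_force: [0.1, -0.6, 0.5]
grip_width: 0.0327
gripper_force: 0.0
```

Run:
```python
from h import *
print(st());snap('wrist','w16.png');W=cam('wrist')
for f in('full_w6','w16'):
    b=cv2.imread('pics/%s.png'%f,0)
    print(f,'col316',[(v,int(b[v,316])) for v in range(160,250,4)]);print('row195',b[195,262:345:2].tolist());print('row225',b[225,262:345:2].tolist())
for z in(.093,.118):
    for x in(.413,.4625):print(z,np.round(proj('',[x,-.0265,z],W),1))
```

```text
{'t': 58.675, 'ee_pos': [0.4423, -0.028, 0.219], 'orientation': [-0.0003, 1.0, -0.0098, -0.0009], 'ft_force': [0.0508, -0.6358, 0.4655], 'grip_width': 0.0327, 'q': [-0.2194, 0.1384, 1.8378, 0.0002, 1.1674, 1.3709]}
full_w6 col316 [(160, 70), (164, 165), (168, 155), (172, 129), (176, 23), (180, 25), (184, 26), (188, 23), (192, 24), (196, 23), (200, 9), (204, 6), (208, 8), (212, 7), (216, 8), (220, 14), (224, 11), (228, 14), (232, 19), (236, 139), (240, 154), (244, 155), (248, 156)]
row195 [94, 95, 92, 67, 74, 78, 79, 91, 70, 52, 52, 51, 54, 87, 87, 94, 149, 152, 150, 151, 152, 153, 153, 111, 18, 17, 19, 25, 26, 19, 77, 153, 155, 157, 156, 155, 153, 154, 153, 155, 155, 153]
row225 [95, 76, 76, 74, 71, 71, 71, 71, 69, 66, 68, 80, 76, 77, 96, 97, 105, 104, 105, 115, 103, 108, 110, 93, 17, 10, 8, 9, 6, 6, 76, 152, 152, 153, 152, 152, 152, 152, 153, 153, 153, 154]
w16 col316 [(160, 65), (164, 130), (168, 87), (172, 15), (176, 14), (180, 14), (184, 18), (188, 15), (192, 15), (196, 3), (200, 5), (204, 5), (208, 6), (212, 7), (216, 7), (220, 12), (224, 14), (228, 145), (232, 145), (236, 145), (240, 145), (244, 145), (248, 146)]
row195 [93, 93, 94, 93, 94, 92, 69, 71, 83, 62, 47, 49, 45, 62, 81, 81, 79, 81, 82, 87, 139, 142, 143, 145, 145, 141, 51, 8, 8, 17, 19, 15, 54, 143, 147, 146, 146, 144, 144, 143, 145, 145]
row225 [91, 90, 79, 69, 101, 121, 121, 95, 120, 109, 76, 142, 161, 161, 160, 161, 161, 161, 161, 161, 138, 135, 135, 135, 137, 138, 103, 40, 23, 20, 18, 47, 129, 142, 144, 142, 143, 143, 144, 144, 143, 143]
0.093 [320.4 220.8]
0.093 [319.3 169.4]
0.118 [320.4 230.9]
0.118 [319.2 175.4]
```

Request:
{"api": "move_arm", "payload": {
  "series": [-0.004,0,0,0,0,0,0.02,0,0,0,0.04,0,0,0,0.035,0,0,0,0.015,0,0,0,0.01,0,0,0,0.004,0,0,0,0,0,0,0,0,0],
  "fingers": 0
}}

```text
t: 59.85
ee_pos: [0.4398, -0.0283, 0.0967]
orientation: [0.0, 1.0, -0.01, 0.001]
ft_force: [-0.1, -0.1, -0.0]
grip_width: -0.0003
gripper_force: 0.0
```

Request:
{"api": "move_arm", "payload": {
  "series": [0,0,0.003,0,0,0,0.001,0,0,0,0,0,0,0,0,0]
}}

```text
t: 60.35
ee_pos: [0.44, -0.0284, 0.0927]
orientation: [0.0, 1.0, -0.01, 0.001]
ft_force: [-0.2, -0.3, 6.6]
grip_width: 0.0003
gripper_force: 3.3
```

Request:
{"api": "move_arm", "payload": {
  "series": [0,0,0.002,0,0,0,0.001,0,0,0,0,0,0,0,0,0]
}}

```text
t: 60.85
ee_pos: [0.4402, -0.0284, 0.0917]
orientation: [0.0, 1.0, -0.01, 0.001]
ft_force: [-7.1, 0.9, 36.5]
grip_width: 0.0
gripper_force: 17.9
```

Request:
{"api": "move_arm", "payload": {
  "series": [0,0,-0.01,0,0,0,-0.04,0,0,0,-0.05,0,0.004,0,-0.027,0,0,0,0,0,0,0,0,0,0,0,0,0]
}}

```text
t: 61.72
ee_pos: [0.442, -0.028, 0.2147]
orientation: [-0.0, 1.0, -0.01, -0.002]
ft_force: [-1.3, 0.1, 0.3]
grip_width: 0.0001
gripper_force: 0.0
```

Run:
```python
from h import *
print(st());snap('wrist','w17.png');snap('side','s17.png')
for f in('full_w6','w16','w17'):
    im=cv2.imread('pics/%s.png'%f);b=im[:,:,0].astype(int)*0+cv2.cvtColor(im,6)
    h=cv2.cvtColor(im,40);m=((h[:,:,0]<6)|(h[:,:,0]>174))&(h[:,:,1]>180)&(h[:,:,2]>80);m[:,:340]=0;m[:,400:]=0
    ys,xs=np.nonzero(m);d=[v for v in range(150,245) if b[v,319 if f!='full_w6' else 316]<40]
    print(f,'bar',d[0],d[-1],'paddle',xs.min(),xs.max(),ys.min(),ys.max())
# side view: diff from start image on far counter / cover
a=cv2.imread('pics/full_side0.png').astype(int);c=cv2.imread('pics/full_s17.png').astype(int)
d=np.abs(a-c).max(2);print('cover diff',d[195:275,295:345].mean().round(1),'probe diff',d[255:285,345:375].mean().round(1),'timer',d[168:195,340:353].mean().round(1),'salt',d[125:150,286:300].mean().round(1))
```

```text
{'t': 61.725, 'ee_pos': [0.442, -0.028, 0.2147], 'orientation': [-0.0004, 0.9999, -0.0099, -0.0015], 'ft_force': [-1.3459, 0.0988, 0.2782], 'grip_width': 0.0001, 'q': [-0.2196, 0.1435, 1.8435, 0.0001, 1.1577, 1.371]}
full_w6 bar 174 234 paddle 362 392 141 174
w16 bar 169 225 paddle 364 396 142 175
w17 bar 170 226 paddle 365 397 142 176
cover diff 18.1 probe diff 21.9 timer 26.1 salt 1.7
```

```bash
python3 -c "
from workcell import ticket;print(ticket.hand_in())"
```

```text
the job is handed in; nothing more can be done
None
```

I handed the job in at about 62 s. My checks show the white ramekin in the left bay, both copper moulds in the right bay, and the cover closed and holding shut; the system returned no verdict. I found only one ramekin on the counter.

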